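# Lower the drop-front flap of the counter cabinet onto its two pull-out supports

### The arm

A 6-joint arm with a two-finger parallel gripper is mounted at the origin on the work surface. World frame = base frame: x ahead of the robot, y to its left, z up, the work surface at z = 0. Lengths are in m, angles in rad, forces in N, time in s.
With the tool pointing down it reaches from about 0.275 to 0.725 m from the base axis. Payload 5.6 kg.
Tool frame: the origin (TCP) lies on the centre line of the jaws, within the pads' length; the fingertips stand 14 mm ahead of it and the grasp point (between the pads) lies 5 mm behind it; z points along the fingers, y is the direction in which the jaws open and shut (so a half turn about z gives the same grasp; the last joint's range is limited). The gripper opens to 85 mm and grips with 20 to 120 N. Pads are 22 mm wide; open, the fingers measure 114 mm over their backs; the gripper's body (76 mm by 85 mm) begins 54 mm behind the grasp point. The pads swing forward as they close: fully open they stand 13 mm farther back than shut.
Start: joints at [1.462, 0.255, 0.108, 0, -1.424, -0.285], TCP at [0.211, 0.508, 0.245] pointing down, gripper open.
Joint ranges: [-2.95, 2.95], [-1.21, 1.97], [-1.09, 1.5], [-2.87, 1.71], [-2.94, -0.07], [-3.05, 3.05]. Speed limits (rad/s): [2.57, 2.57, 3.14, 3.14, 3.14, 3.14].

### API

Orientations are given as a unit quaternion [w, x, y, z].
In Python, from cell import robot gives the robot as it stands. The module is installed in compiled form; this text tells all that it offers.
- The arm moves only by the tool servo_tool, never from a script. Its arguments are lists of equal length, an entry for each row: "fingers": the finger opening in mm, from 0 to 85.4; "offset": the shift along the tool's x, y, z in mm, a list of three; "spin": the turn about the tool's z in rad. A call has 1 to 8 rows; each row shifts and turns the pose as measured when the row begins, along the tool's axes as they then stand; what a row does not reach is not made up. A row lasts 1/10 s, in which the tool goes at most 50 mm and 8.59 degrees, less where a joint would pass 70% of its speed; a pose out of reach is approached as far as the arm can. A call with a gripper value outside its range is refused whole. The fingers move at their own pace and stop on an object; "force" is the grip in N (left out, the last holds). Time passes only in rows, so rows that do not move let the fingers close. It gives the time, the measured TCP pose, the force and the opening at its end, in the units of the state.
- robot.sense(): the state, without advancing time (a new reading comes with each control period).
- robot.capture(name): name is "side" or "top" or "wrist"; returns the picture (480x640x3 uint8, blue, green, red); there is no depth.
- robot.camera_info(name): a dict with "K" (3x3 intrinsics, pixels), "R" (3x3) and "t" (3): a world point X has camera coordinates R X + t. Camera axes: x right, y down, z forward; pixel columns grow to the right and rows downward; lengths in m; the calibration is good to about 2 mm. A picture is of the moment at which its call begins: read the wrist's pose just before it. camera_info takes no time and is no camera call; for the wrist camera it gives the pose at the moment of the call.
- robot.sign_off(): hands the job in, once; it reports no verdict.
Trained networks look in the newest picture that a camera, given by its name, has taken for a name from the list of things; names that differ only in an ending like _2 or _b are one class to them, and where a whole thing is asked for, a point or a joint stands for the part that bears it (a point fixed in the world has none). Each returns a list of dicts, best first, with "confidence" (0 to 1); they miss things now and then, are a little off and sometimes report something else, mostly with a low value. They report only what shows in the picture. A call takes as long as a camera call. They do not tell look-alikes from the thing itself.
- robot.find_in(camera, thing): "pixel" ([column, row] in pixels, amid what is visible of it).
- robot.regions_of(camera, thing): "region" (480x640 bool, what is visible of it) and "pixel" ([column, row] in pixels, amid what is visible of it).
The state is a dict: "time_s": time; "joint_positions": joint angles; "joint_vel": joint speeds; "joint_torque": joint torques, N m; "position": TCP position; "orientation": TCP orientation; "ft_force": force on the tool from outside, world axes, zero at the start; "torque": the same for the moment, N m; "opening": finger opening in m.
Only numpy, scipy, OpenCV 4.12 (cv2) and the standard library are available. Lean on these libraries where they do the work, as an engineer would, in place of code of your own. Each camera call takes 0.05 s, during which the arm holds its last target.

### The job

Open up the counter cabinet as a work ledge: stand the dark pepper mill, which is in the way, upright on the free end of the seasoning tray beside the salt mill, pull both slide-out supports all the way out while the flap is still shut, then lower the flap gently - do not let it drop - until it rests level on both supports. Leave the bowl, the glass boxes and the scoop where they are.

Things in the scene. Friction and masses are not known exactly. Their poses are not given: they have to be found in the camera images.
- cabinet: Fixed pale-wood counter cabinet, 320 wide, 240 deep, top 240 mm above the counter. Origin on the counter below the middle of the flap's hinge line, in the plane of the base's front face; +x goes into the cabinet (front faces its -x), +y along the hinge, +z up. The base below the flap is 100 mm high with an upright front; above it the front leans back 12 degrees; top panel from x = 50 to 240 mm.
- hinge (a point): Middle of the flap's hinge line, on the cabinet 100 mm above the counter; the line runs along the cabinet's y. The flap board is brown wood, 280 mm wide, 150 mm from hinge to free edge, 16 mm thick (the hinge is at its outer face), about 0.5 kg.
- flap (a joint): Angle of the drop-front flap (rad): 0 = shut, leaning back 12 degrees; grows as its top swings out to the cabinet's front (-x) and down; 1.78 = level, outer face lying on both supports; without them it falls on to 2.33. Hinge with light friction only: it falls shut by itself while leaning back and falls open by itself once past upright (0.21).
- flap_handle (a point): Middle of the flap's steel handle bar: round, 14 mm thick, parallel to the hinge, 110 mm free between its stubs, 184 mm from the hinge, 34 mm beyond the board's free edge (27 mm gap), 8 mm in from its outer face. Flap shut: 278 mm above the counter, 46 mm behind the hinge; flap level: 184 mm in front of it, 108 mm up. Can be pinched from above at any flap angle; turns between the fingers.
- support_left (a joint): How far the left support (cabinet's +y side, 115 mm from the middle) is pulled out towards the cabinet's -x, in m: 0 = in, 0.13 = fully out, at its stop. Slides with about 2 N of friction and stays where it is left. Wooden bar 20 mm wide, 44 mm tall, its front end with a green felt pad level with the hinge (100 mm up).
- support_left_knob (a point): Centre of the left support's steel knob: head 30 mm across and 24 mm long along the pull, its axis along the cabinet's x, on a 16 mm neck; 72 mm above the counter, 35 mm in front of the cabinet's base when the support is in. Take it by its two sides (along the cabinet's y) with the tool tilted back from the flap by 15 to 30 degrees: straight down the gripper would all but touch it.
- support_right (a joint): The same for the right support (the cabinet's -y side).
- support_right_knob (a point): Centre of the right support's knob, as the left one.
- pepper_mill_center (a point): Dark wooden pepper mill, loose, standing in front of the cabinet where the flap comes down; 170 mm tall, 57 mm across at the foot, 38 mm at the waist (75 mm up), round head 47 mm across from 102 to 142 mm up, small steel nut on top, about 0.32 kg. The point is on its axis half-way up (85 mm above its foot); its z is up.
- tray: Fixed seasoning tray, black floor and brown wooden rim, 180 x 110 mm, floor 5 mm and rim 12 mm above the counter; origin under its middle on the counter, x along its length. A pale salt mill, same shape and height as the pepper mill, is fixed on its +x end, 42 mm from the middle.
- tray_place (a point): The free place on the tray, marked by a round cork pad of 68 mm: a point on the tray floor 42 mm from the tray's middle towards its -x, 84 mm from the salt mill's axis, 5 mm above the counter.
- bowl: Cobalt ceramic bowl, 124 mm across the rim, 55 mm tall, loose, standing on the stack of glass boxes; origin under its middle. Not to be disturbed.
- box_lower: Lower of two stacked closed glass meal-prep boxes with blue lids, 150 (x) x 110 (y) x 58 mm, loose; origin under its middle. Not to be disturbed.
- box_upper: Upper box of the stack, same size; the stack is 116 mm tall. Not to be disturbed.
- scoop: Aluminium ice cream scoop lying on the counter at the foot of the cabinet between the supports, low enough to stay under the flap, 191 mm long along its x, head (58 mm across, 30 mm tall) to its +x, loose; origin on the counter under its middle. Not to be disturbed.
Not all that is in view belongs to the job. What is shaped like the part that bears pepper_mill_center but purple is not meant.

How it is judged:
By the outcome, as a careful person would: the job done as asked, in the order asked, and still so for the second after the job is handed in, with the robot touching nothing.
It also fails if it takes over 72 s, if anything falls off the work surface, if the arm or the gripper's body presses on something with over 40 N, if the wrist force passes 120 N, or if a joint passes its speed limit or range.

## Working session

There is one attempt and no reset: what is moved stays moved. The work goes in short steps, Python scripts to look and compute and a tool call to move; the robot and the scene stay as the last step left them, time stands still between calls to the robot, and variables do not carry over. Pictures are saved under pics/ and viewed, and the job is handed in when it is done.

Besides the shell and the picture viewer there is one more tool, called after "Request:" by a JSON object that holds its "api" and its "payload". servo_tool: Moves the arm, as the interface text tells. Its arguments: {"type":"object","properties":{"fingers":{"type":"array","items":{"type":"number"}},"offset":{"type":"array","items":{"type":"array","items":{"type":"number"}}},"spin":{"type":"array","items":{"type":"number"}},"force":{"type":"number"}},"required":["fingers","offset","spin"]}

```bash
mkdir -p pics; ls
python3 - <<'E'
from cell import robot
import cv2, numpy as np
print(robot.sense())
for c in ["side","top","wrist"]:
    i=robot.camera_info(c); print(c,np.round(i["K"],1).tolist(),np.round(i["R"],4).tolist(),np.round(i["t"],4).tolist())
    cv2.imwrite(f"pics/{c}0.png",robot.capture(c))
    for t in ["cabinet","flap_handle","hinge","support_left_knob","support_right_knob","pepper_mill_center","tray","tray_place","bowl","box_lower","box_upper","scoop"]:
        if c=="wrist": continue
        try:
            print(c,t,[(np.round(d["pixel"]).tolist(),round(d["confidence"],2)) for d in robot.find_in(c,t)])
        except Exception as e: print(c,t,e)
E
```

```text
pics
{'time_s': 0.0, 'joint_positions': array([ 1.46159342e+00,  2.55725858e-01,  1.07000779e-01, -5.04698805e-04,
       -1.42391322e+00, -2.84611987e-01]), 'joint_vel': array([-0.00064774, -0.00192074, -0.00130043, -0.00100007, -0.00042867,
        0.00163912]), 'joint_torque': array([ 6.12413769e-04, -3.86642683e+01,  2.37939709e+01,  5.36526114e+00,
       -6.17481230e-03, -1.11595946e-05]), 'position': array([0.21079027, 0.50748238, 0.24440087]), 'orientation': array([ 9.39307600e-04,  9.80668568e-01, -1.95673833e-01, -1.67967625e-04]), 'ft_force': array([ 0.47351473,  0.68645594, -0.02878378]), 'torque': array([ 0.02523632,  0.05077434, -0.01575033]), 'opening': 0.08521773735547426}
side [[546.8, 0.0, 324.0], [0.0, 546.8, 246.5], [0.0, 0.0, 1.0]] [[0.9987, -0.0504, -0.0071], [-0.031, -0.4921, -0.87], [0.0403, 0.8691, -0.493]] [-0.5387, 0.1635, 1.2321]
side cabinet [([418.0, 252.0], 0.66), ([374.0, 221.0], 0.15)]
side flap_handle [([353.0, 296.0], 0.71), ([375.0, 222.0], 0.65), ([346.0, 242.0], 0.57), ([329.0, 382.0], 0.24)]
side hinge [([419.0, 252.0], 0.62)]
side support_left_
[... 786 characters left out ...]
support_left_knob [([242.0, 220.0], 0.52), ([292.0, 186.0], 0.44), ([291.0, 144.0], 0.32)]
top support_right_knob [([344.0, 223.0], 0.72)]
top pepper_mill_center [([284.0, 326.0], 0.88), ([239.0, 317.0], 0.68), ([290.0, 272.0], 0.6), ([346.0, 328.0], 0.59)]
top tray [([426.0, 260.0], 0.66)]
top tray_place [([427.0, 263.0], 0.64), ([141.0, 244.0], 0.57)]
top bowl [([141.0, 245.0], 0.66)]
top box_lower [([180.0, 261.0], 0.87)]
top box_upper [([163.0, 265.0], 0.86), ([291.0, 272.0], 0.44)]
top scoop [([285.0, 235.0], 0.62)]
wrist [[400.1, 0.0, 330.2], [0.0, 400.1, 238.7], [0.0, 0.0, 1.0]] [[-0.3851, -0.9229, -0.0], [-0.8764, 0.3657, 0.3135], [-0.2893, 0.1207, -0.9496]] [0.5495, -0.0409, 0.3795]
```

View pics/side0.png

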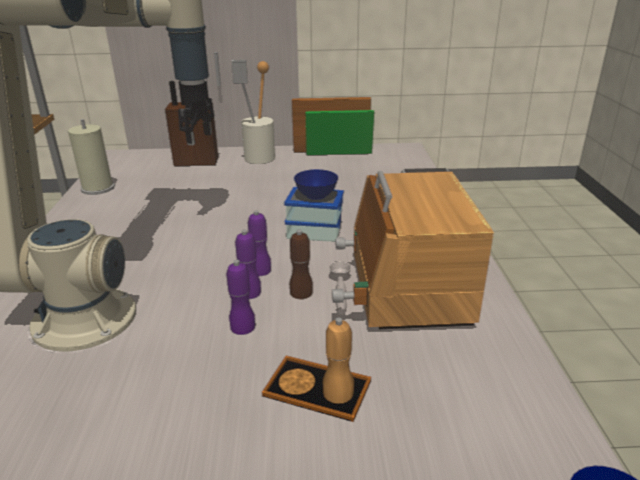

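View pics/top0.png

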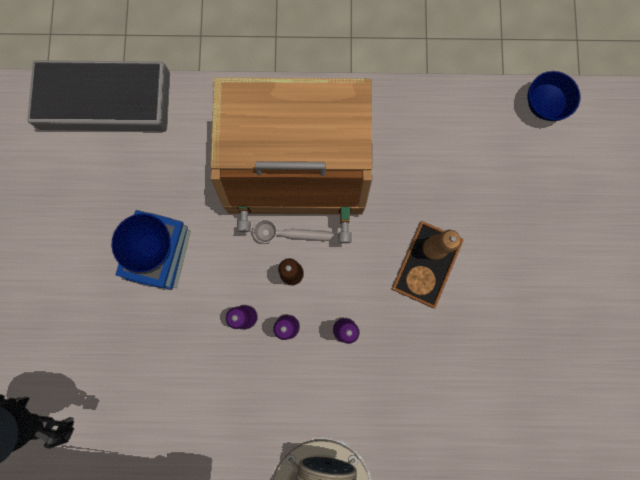

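View pics/wrist0.png

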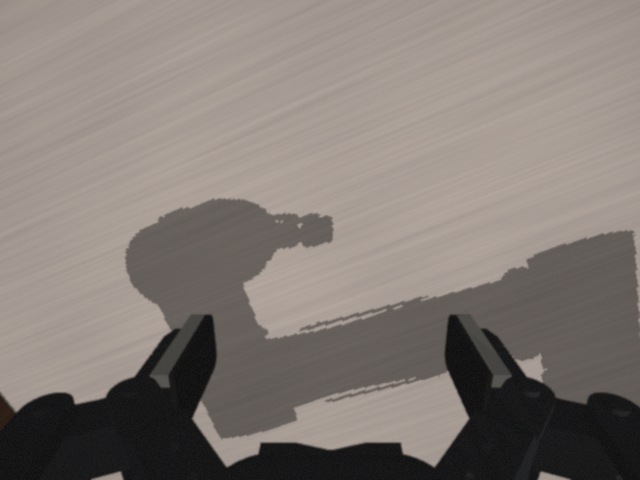

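The dark mill is at top (290,272) / side (300,265). Three purple decoys stand nearer the robot. The tray is on the right with its cork pad at top (421,281). I'll zoom in to measure these.

Run:
```python
import cv2
t=cv2.imread("pics/top0.png"); s=cv2.imread("pics/side0.png")
cv2.imwrite("pics/tz.png",cv2.resize(t[70:260,200:390],None,fx=4,fy=3.1,interpolation=cv2.INTER_CUBIC)) 
cv2.imwrite("pics/tz2.png",cv2.resize(t[200:350,220:420+50],None,fx=3.2,fy=3.2,interpolation=cv2.INTER_CUBIC))
cv2.imwrite("pics/sz.png",cv2.resize(s[160:340,220:500],None,fx=2.8,fy=2.8,interpolation=cv2.INTER_CUBIC))
```

```text
(no output)
```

View pics/tz.png

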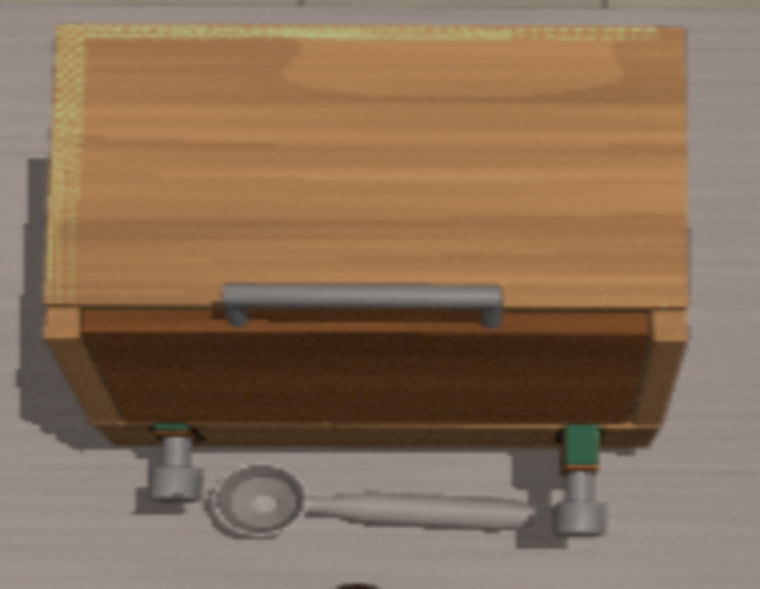

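View pics/tz2.png

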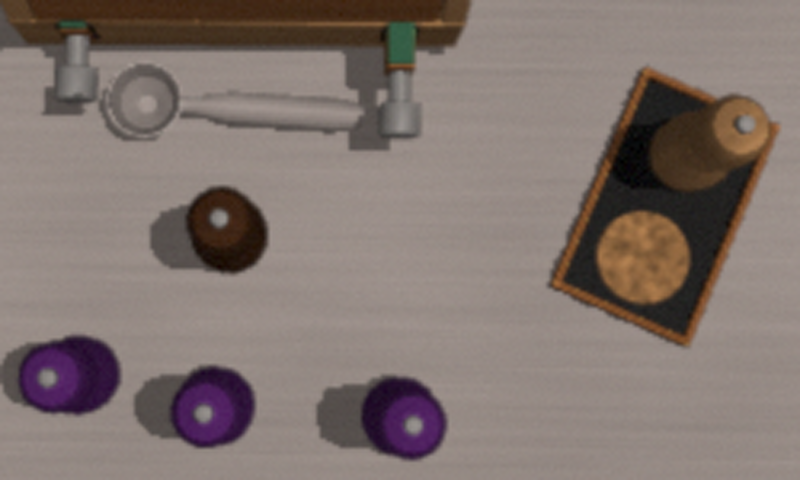

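View pics/sz.png

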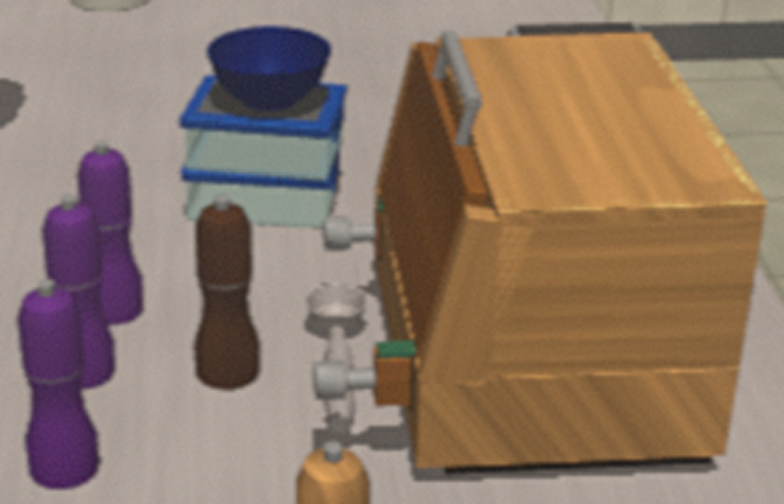

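```bash
cat > h.py <<'E'
import numpy as np, cv2
from scipy.optimize import least_squares
def cams():
    from cell import robot
    return {c:robot.camera_info(c) for c in("side","top")}
C=cams()
def atz(c,uv,z,C=C):
    i=C[c];R=np.array(i["R"]);t=np.array(i["t"]);d=R.T@np.linalg.solve(np.array(i["K"]),[uv[0],uv[1],1.]);o=-R.T@t
    return o+d*(z-o[2])/d[2]
def tri(a,b):
    P=[np.array(C[c]["K"])@np.c_[C[c]["R"],C[c]["t"]] for c in("top","side")]
    X=cv2.triangulatePoints(P[0],P[1],np.array(a,float).reshape(2,1),np.array(b,float).reshape(2,1))
    return (X[:3]/X[3]).ravel()
def proj(c,X):
    i=C[c];p=np.array(i["K"])@(np.array(i["R"])@np.array(X)+np.array(i["t"]));return p[:2]/p[2]
E
python3 - <<'E'
from h import *
np.set_printoptions(precision=4,suppress=True)
tz=lambda u,v:(200+u/4,70+v/3.1)
t2=lambda u,v:(220+u/3.2,200+v/3.2)
sz=lambda u,v:(220+u/2.8,160+v/2.8)
print("cam",-np.array(C["top"]["R"]).T@C["top"]["t"])
print("nut",tri(t2(219,217),sz(221,203)), atz("top",t2(219,217),.168))
print("corners z.24",[atz("top",tz(*p),.24) for p in [(57,26),(686,28),(686,306),(44,304)]])
print("handle ends z.278",[atz("top",tz(*p),.278) for p in [(223,296),(502,296)]])
print("handle tri ends",tri(tz(223,296),sz(445,40)),tri(tz(502,296),sz(468,135)))
print("base front bot/at z.1", [atz("top",tz(*p),.1) for p in [(100,425),(660,427)]])
print("knobs z72",[atz("top",tz(*p),.072) for p in [(175,482),(581,517)]])
print("knob tri",tri(tz(175,482),sz(337,233)),tri(tz(581,517),sz(332,380)))
print("felt front z.1 R",[atz("top",tz(*p),.1) for p in [(580,466),(174,432)]])
print("tray corners z.012",[atz("top",t2(*p),.012) for p in [(645,68),(778,125),(688,345),(552,285)]])
print("cork",atz("top",t2(643,257),.006),"salt nut",atz("top",t2(744,123),.174))
for p in [(47,378),(203,414),(413,425)]: print("purple",atz("top",t2(*p),.168))
X=atz("top",t2(219,217),.168); 
for z in (0,.122,.142): print(proj("top",[X[0],X[1],z])-[220,200],'->',(proj("top",[X[0],X[1],z])-[220,200])*3.2,(proj("side",[X[0],X[1],z])-[220,160])*2.8)
E
```

```text
cam [0.4031 0.017  1.2241]
nut [0.4875 0.0724 0.1658] [0.4873 0.0723 0.168 ]
corners z.24 [array([0.8643, 0.227 , 0.24  ]), array([ 0.8674, -0.0921,  0.24  ]), array([ 0.68  , -0.0917,  0.24  ]), array([0.677 , 0.2258, 0.24  ])]
handle ends z.278 [array([0.6726, 0.1328, 0.278 ]), array([0.6745, 0.0001, 0.278 ])]
handle tri ends [0.6728 0.1329 0.2767] [ 0.676  -0.0002  0.2562]
base front bot/at z.1 [array([0.6266, 0.2204, 0.1   ]), array([ 0.6294, -0.0924,  0.1   ])]
knobs z72 [array([0.5901, 0.1811, 0.072 ]), array([ 0.5673, -0.0503,  0.072 ])]
knob tri [0.59   0.1809 0.074 ] [ 0.5679 -0.0501  0.0743]
felt front z.1 R [array([ 0.6003, -0.0479,  0.1   ]), array([0.6221, 0.1789, 0.1   ])]
tray corners z.012 [array([ 0.616 , -0.2368,  0.012 ]), array([ 0.5741, -0.3355,  0.012 ]), array([ 0.4104, -0.2651,  0.012 ]), array([ 0.4529, -0.1657,  0.012 ])]
cork [ 0.4747 -0.2343  0.006 ] salt nut [ 0.5523 -0.2664  0.174 ]
purple [0.3832 0.1796 0.168 ]
purple [0.362  0.0799 0.168 ]
purple [ 0.3569 -0.0534  0.168 ]
[72.0024 73.4589] -> [230.4076 235.0684] [226.3982 373.4994]
[69.5205 69.5278] -> [222.4656 222.4891] [222.2301 250.2639]
[69.0608 68.7998] -> [220.9946 220.1592] [221.5083 228.925 ]
```

Request:
{"api": "servo_tool", "payload": {"fingers": [68, 68, 68, 68, 68, 68, 68, 68], "offset": [[38, 26.6, 0], [38, 26.6, 0], [38, 26.6, 0], [38, 26.6, 0], [38, 26.6, 0], [38, 26.6, 0], [38, 26.6, 0], [38, 26.6, 0]], "spin": [0, 0, 0, 0, 0, 0, 0, 0], "force": 40}}

```text
time_s: 2.15
position: [0.4145, 0.188, 0.245]
orientation: [-0.001, 0.982, -0.191, 0.001]
ft_force: [0.8, 0.9, 0.3]
opening: 0.0679
```

Request:
{"api": "servo_tool", "payload": {"fingers": [68, 68, 68, 68, 68, 68], "offset": [[38, 27, 0], [35, 25, 0], [22, 16, 0], [11, 8, 0], [5, 4, 0], [0, 0, 0]], "spin": [0, 0, 0, 0, 0, 0]}}

```text
time_s: 2.75
position: [0.4915, 0.0619, 0.2456]
orientation: [-0.001, 0.981, -0.194, 0.002]
ft_force: [-0.0, -0.2, -0.1]
opening: 0.068
```

```bash
cat >> h.py <<'E'
def go(x,y,z,yaw=None):
    from cell import robot
    from scipy.spatial.transform import Rotation as Ro
    s=robot.sense();w,a,b,c=s["orientation"];R=Ro.from_quat([a,b,c,w]).as_matrix()
    o=R.T@(np.array([x,y,z])-s["position"])*1000
    th=np.arctan2(R[1,0],R[0,0])
    print("t",round(s["time_s"],2),"pos",np.round(s["position"],4),"off",np.round(o,1),"yaw",round(th,4),"spin",None if yaw is None else round(th-yaw,4),"tilt",np.round(R[:,2],4),"f",np.round(s["ft_force"],1),"op",round(s["opening"],4),"q",np.round(s["joint_positions"],3))
    return o
E
python3 - <<'E'
from h import *
from cell import robot
go(.487,.072,.119)
cv2.imwrite("pics/w1.png",robot.capture("wrist"))
E
```

```text
t 2.75 pos [0.4915 0.0619 0.2456] off [ -8.4  -7.3 126.6] yaw -0.391 spin None tilt [ 3.6e-03  9.0e-04 -1.0e+00] f [-0.  -0.2 -0.1] op 0.068 q [ 4.430e-01  1.440e-01 -3.200e-02  1.000e-03 -1.392e+00  7.370e-01]
```

View pics/w1.png

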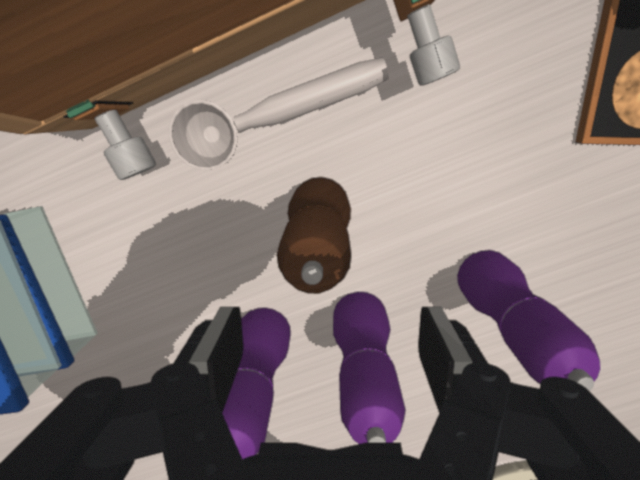

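Run:
```python
from h import *
from cell import robot
C["wrist"]=robot.camera_info("wrist")
print(atz("wrist",(312,272),.169,C)); go(.487,.072,.119)
for n,p,z in [("L",(128,158),.072),("R",(437,60),.072)]: print(n,atz("wrist",p,z,C))
```

```text
[0.48977269 0.07355638 0.169     ]
t 2.8 pos [0.4913 0.0624 0.2456] off [ -8.   -7.  126.6] yaw -0.3904 spin None tilt [ 0.0037  0.001  -1.    ] f [ 0.4  0.6 -1. ] op 0.0682 q [ 4.440e-01  1.440e-01 -3.200e-02  1.000e-03 -1.392e+00  7.370e-01]
L [0.59057885 0.18430495 0.072     ]
R [ 0.56671343 -0.04885366  0.072     ]
```

Request:
{"api": "servo_tool", "payload": {"fingers": [68, 68, 68, 68, 68, 68, 68], "offset": [[-7, -7.5, 0], [0, 0, 20], [0, 0, 35], [0, 0, 35], [0, 0, 22], [0, 0, 10], [0, 0, 3]], "spin": [0, 0, 0, 0, 0, 0, 0]}}

```text
time_s: 3.5
position: [0.4865, 0.0821, 0.1197]
orientation: [-0.004, 0.982, -0.189, 0.005]
ft_force: [0.2, 0.3, 0.5]
opening: 0.0678
```

Run:
```python
from h import *
go(.488,.073,.119)
```

```text
t 3.5 pos [0.4865 0.0821 0.1197] off [4.8 7.9 0.7] yaw -0.3805 spin None tilt [ 0.0107  0.0056 -0.9999] f [0.2 0.3 0.5] op 0.0678 q [ 0.486  0.215 -0.277  0.    -1.067  0.705]
```

Request:
{"api": "servo_tool", "payload": {"fingers": [68, 68], "offset": [[4, 6.5, 0.5], [0, 0, 0]], "spin": [0, 0]}}

```text
time_s: 3.7
position: [0.4884, 0.0755, 0.1207]
orientation: [-0.004, 0.982, -0.188, 0.006]
ft_force: [0.4, 0.4, 0.9]
opening: 0.0678
```

Run:
```python
from h import *
go(.488,.073,.119)
```

```text
t 3.7 pos [0.4884 0.0755 0.1207] off [0.5 2.5 1.6] yaw -0.3782 spin None tilt [ 0.0127  0.0061 -0.9999] f [0.4 0.4 0.9] op 0.0678 q [ 0.471  0.214 -0.275  0.    -1.068  0.721]
```

Request:
{"api": "servo_tool", "payload": {"fingers": [68, 50, 42, 40, 40, 40], "offset": [[0, 2, 1], [0, 0, 0], [0, 0, 0], [0, 0, 0], [0, 0, 0], [0, 0, 0]], "spin": [0, 0, 0, 0, 0, 0]}}

```text
time_s: 4.3
position: [0.4892, 0.0736, 0.1223]
orientation: [-0.006, 0.982, -0.189, 0.008]
ft_force: [-0.6, 0.3, -0.4]
opening: 0.0457
```

Run:
```python
from h import *
go(.4747,-.2345,.180)
```

```text
t 4.3 pos [0.4892 0.0736 0.1223] off [101.4 290.7 -60.5] yaw -0.3795 spin None tilt [ 0.0176  0.0082 -0.9998] f [-0.6  0.3 -0.4] op 0.0457 q [ 4.670e-01  2.100e-01 -2.760e-01  1.000e-03 -1.065e+00  7.240e-01]
```

Request:
{"api": "servo_tool", "payload": {"fingers": [40, 40, 40, 40, 40, 40, 40, 40], "offset": [[0, 0, -25], [0, 0, -35], [8, 22, -5], [15, 42, 0], [15, 42, 0], [15, 42, 0], [15, 42, 0], [15, 42, 0]], "spin": [0, 0, 0, 0, 0, 0, 0, 0]}}

```text
time_s: 5.1
position: [0.4776, -0.1764, 0.1847]
orientation: [-0.005, 0.983, -0.184, 0.005]
ft_force: [1.1, 0.1, -1.4]
opening: 0.046
```

Run:
```python
from h import *
go(.4747,-.2345,.160,-.393)
```

```text
t 5.1 pos [ 0.4776 -0.1764  0.1847] off [18.1 55.5 24.1] yaw -0.3699 spin 0.0231 tilt [ 0.0114  0.009  -0.9999] f [ 1.1  0.1 -1.4] op 0.046 q [-0.053  0.197 -0.119 -0.01  -1.244  1.257]
```

Request:
{"api": "servo_tool", "payload": {"fingers": [40, 40, 40, 40, 40], "offset": [[9, 26, 0], [5, 13, 0], [2, 4, 0], [0, 0, 0], [0, 0, 0]], "spin": [0.02, 0, 0, 0, 0]}}

```text
time_s: 5.6
position: [0.4737, -0.2282, 0.1812]
orientation: [-0.006, 0.98, -0.198, 0.001]
ft_force: [-0.1, -0.1, -2.6]
opening: 0.0455
```

Run:
```python
from h import *
from cell import robot
go(.4747,-.2345,.126,-.393)
a=robot.capture("side"); b=robot.capture("top")
go(.4747,-.2345,.126,-.393)
cv2.imwrite("pics/p1.png",np.hstack([cv2.resize(a[220:440,220:400],(490,600)),cv2.resize(b[200:340,370:470],(310,434)) if 0 else cv2.copyMakeBorder(cv2.resize(b[200:340,370:470],(310,434)),0,166,0,0,0)]))
```

```text
t 5.6 pos [ 0.4737 -0.2282  0.1812] off [ 3.3  6.  55.1] yaw -0.3986 spin -0.0056 tilt [ 0.0052  0.0107 -0.9999] f [-0.1 -0.1 -2.6] op 0.0455 q [-0.159  0.236 -0.077 -0.012 -1.254  1.335]
t 5.7 pos [ 0.4739 -0.2279  0.1814] off [ 3.2  6.4 55.3] yaw -0.3977 spin -0.0047 tilt [ 0.0056  0.0106 -0.9999] f [-0.2 -0.3 -2.6] op 0.046 q [-0.158  0.236 -0.077 -0.012 -1.254  1.335]
```

View pics/p1.png

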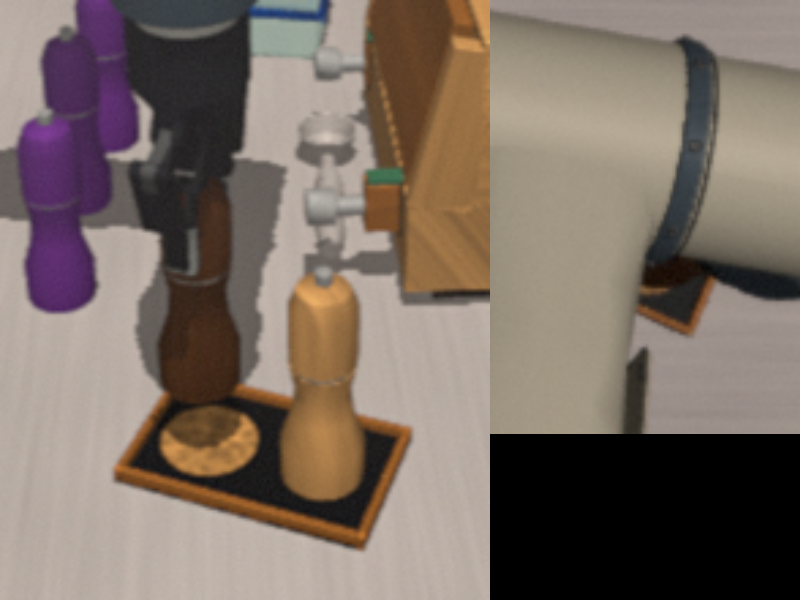

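Request:
{"api": "servo_tool", "payload": {"fingers": [40, 40, 40, 40, 40, 40], "offset": [[2.5, 5, 5], [1, 1, 15], [0, 0, 18], [0, 0, 10], [0, 0, 2], [0, 0, 0]], "spin": [0, 0, 0, 0, 0, 0]}}

```text
time_s: 6.3
position: [0.4765, -0.2327, 0.1299]
orientation: [-0.006, 0.981, -0.195, 0.003]
ft_force: [-0.4, 0.3, -2.8]
opening: 0.0464
```

Run:
```python
from h import *
go(.4747,-.2345,.127,-.393)
```

```text
t 6.3 pos [ 0.4765 -0.2327  0.1299] off [-1.   2.4  2.8] yaw -0.3921 spin 0.0009 tilt [ 0.0078  0.01   -0.9999] f [-0.4  0.3 -2.8] op 0.0464 q [-0.166  0.28  -0.156 -0.012 -1.13   1.35 ]
```

Request:
{"api": "servo_tool", "payload": {"fingers": [40, 40, 40], "offset": [[-1, 2, 2], [0, 0, 2], [0, 0, 1]], "spin": [0, 0, 0]}}

```text
time_s: 6.6
position: [0.476, -0.2348, 0.1274]
orientation: [-0.005, 0.981, -0.194, 0.005]
ft_force: [-2.8, 3.4, 4.7]
opening: 0.0461
```

Run:
```python
from h import *
go(.4747,-.2345,.127,-.393)
```

```text
t 6.6 pos [ 0.476  -0.2348  0.1274] off [-1.3  0.3  0.4] yaw -0.3911 spin 0.0019 tilt [ 0.0115  0.0081 -0.9999] f [-2.8  3.4  4.7] op 0.0461 q [-0.17   0.28  -0.162 -0.011 -1.118  1.354]
```

Request:
{"api": "servo_tool", "payload": {"fingers": [48, 52, 60, 68, 70, 70, 70, 70], "offset": [[0, 0, 0], [0, 0, 0], [0, 0, 0], [0, 0, 0], [0, 0, -15], [0, 0, -30], [0, 0, -40], [0, 0, -20]], "spin": [0, 0, 0, 0, 0, 0, 0, 0]}}

```text
time_s: 7.4
position: [0.4738, -0.2357, 0.2337]
orientation: [-0.005, 0.981, -0.194, 0.003]
ft_force: [-0.2, -0.4, -1.0]
opening: 0.0697
```

Run:
```python
from h import *
from cell import robot
a=robot.capture("side");w=robot.capture("wrist")
go(.555,-.05,.2,0)
cv2.imwrite("pics/p2.png",np.hstack([cv2.resize(a[220:440,220:400],(400,480)),cv2.resize(w,(400,300)) if 0 else cv2.copyMakeBorder(cv2.resize(w,(400,300)),0,180,0,0,0)]))
```

```text
t 7.5 pos [ 0.4745 -0.2357  0.2339] off [   3.3 -202.    36.2] yaw -0.3913 spin -0.3913 tilt [ 0.01    0.0082 -0.9999] f [-0.1  0.4 -0.7] op 0.0701 q [-0.172  0.215  0.031 -0.01  -1.378  1.354]
```

View pics/p2.png

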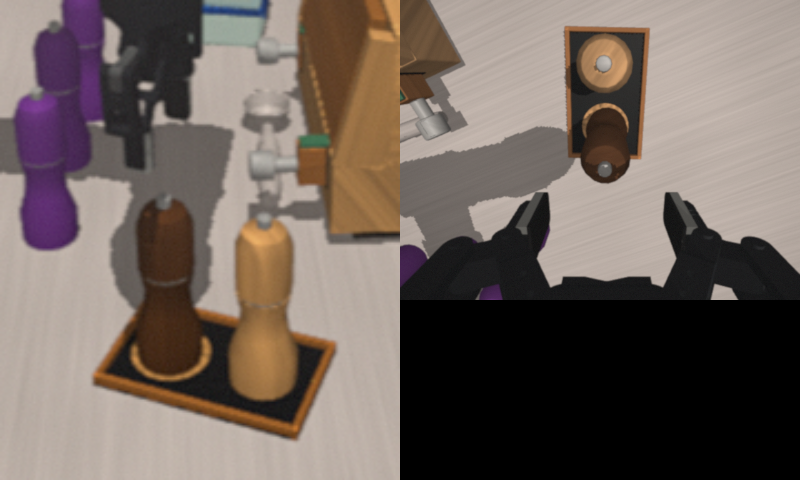

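Request:
{"api": "servo_tool", "payload": {"fingers": [56, 56, 56, 56, 56, 56, 56], "offset": [[2, -20, 0], [8, -35, 0], [13, -38, 5], [14, -36, 10], [10, -24, 5], [5, -10, 0], [0, 0, 0]], "spin": [-0.1, -0.14, -0.14, 0, 0, 0, 0]}}

```text
time_s: 8.2
position: [0.5506, -0.0757, 0.2112]
orientation: [-0.004, 1.0, 0.001, 0.003]
ft_force: [-0.3, 0.1, -0.7]
opening: 0.0556
```

Run:
```python
from h import *
from cell import robot
w=robot.capture("wrist");C["wrist"]=robot.camera_info("wrist")
go(.560,-.05,.076,0)
cv2.imwrite("pics/w2.png",w)
```

```text
t 8.25 pos [ 0.5503 -0.0763  0.2112] off [  9.  -25.1 135.5] yaw 0.0011 spin 0.0011 tilt [ 0.0058  0.0086 -0.9999] f [-0.4 -0.4 -0.5] op 0.0561 q [ 0.139  0.275  0.051 -0.008 -1.34   1.435]
```

View pics/w2.png

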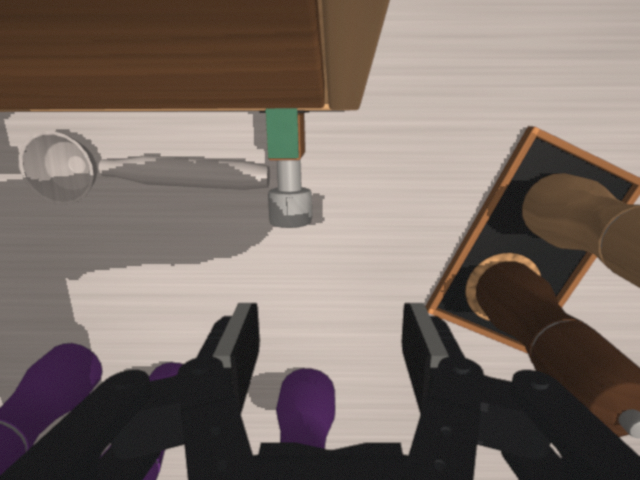

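Run:
```python
from h import *
from cell import robot
C["wrist"]=robot.camera_info("wrist")
print(atz("wrist",(290,208),.075,C),atz("wrist",(283,109),.1,C),atz("wrist",(283,159),.1,C))
```

```text
[ 0.56644864 -0.04846878  0.075     ] [ 0.63035301 -0.04909773  0.1       ] [ 0.60220628 -0.04806208  0.1       ]
```

Request:
{"api": "servo_tool", "payload": {"fingers": [56, 56, 56, 56, 56, 56, 56, 56], "offset": [[6, -16, 10], [4, -9, 30], [0, 0, 35], [0, 0, 30], [0, 0, 15], [0, 0, 6], [0, 0, 0], [0, 0, 0]], "spin": [0, 0, 0, 0, 0, 0, 0, 0]}}

```text
time_s: 9.05
position: [0.5617, -0.0528, 0.0812]
orientation: [-0.004, 1.0, -0.004, 0.005]
ft_force: [-0.7, -0.3, 0.6]
opening: 0.0559
```

Run:
```python
from h import *
go(.562,-.05,.076,0)
```

```text
t 9.05 pos [ 0.5617 -0.0528  0.0812] off [ 0.3 -2.8  5.2] yaw -0.0073 spin -0.0073 tilt [ 0.0097  0.0085 -0.9999] f [-0.7 -0.3  0.6] op 0.0559 q [ 0.179  0.381 -0.146 -0.008 -1.033  1.388]
```

Request:
{"api": "servo_tool", "payload": {"fingers": [56, 40, 26, 24, 24], "offset": [[0, -3.5, 4.5], [0, 0, 0], [0, 0, 0], [0, 0, 0], [0, 0, 0]], "spin": [0, 0, 0, 0, 0], "force": 30}}

```text
time_s: 9.55
position: [0.5642, -0.0468, 0.0795]
orientation: [-0.006, 1.0, -0.004, 0.009]
ft_force: [0.1, -2.1, -4.5]
opening: 0.0287
```

Run:
```python
from h import *
go(.562-.108,-.05,.076,0)
```

```text
t 9.55 pos [ 0.5642 -0.0468  0.0795] off [-110.2    4.     1.6] yaw -0.0074 spin -0.0074 tilt [ 0.0172  0.0126 -0.9998] f [ 0.1 -2.1 -4.5] op 0.0287 q [ 0.188  0.381 -0.148 -0.011 -1.022  1.381]
```

Request:
{"api": "servo_tool", "payload": {"fingers": [24, 24, 24, 24, 24, 24, 24, 24], "offset": [[-8, 1, 0], [-12, 0, 0], [-14, 0, 0], [-14, 0, 0], [-14, 0, 0], [-14, 0, 0], [-12, 0, 0], [-8, 0, 0]], "spin": [0, 0, 0, 0, 0, 0, 0, 0]}}

```text
time_s: 10.35
position: [0.4693, -0.0474, 0.0795]
orientation: [-0.007, 1.0, -0.003, 0.016]
ft_force: [3.4, 0.8, -4.3]
opening: 0.0282
```

Run:
```python
from h import *
go(.460,-.05,.076,0)
```

```text
t 10.35 pos [ 0.4693 -0.0474  0.0795] off [-9.4  2.7  3.1] yaw -0.0067 spin -0.0067 tilt [ 0.0329  0.0133 -0.9994] f [ 3.4  0.8 -4.3] op 0.0282 q [ 0.228  0.206 -0.405 -0.007 -0.926  1.34 ]
```

Request:
{"api": "servo_tool", "payload": {"fingers": [24, 24, 24, 24], "offset": [[-6, 0, 0], [-6, 0, 0], [-6, 0, 0], [-5, 0, 0]], "spin": [0, 0, 0, 0]}}

```text
time_s: 10.75
position: [0.4573, -0.0474, 0.0812]
orientation: [-0.006, 1.0, -0.002, 0.03]
ft_force: [14.3, -4.2, -14.5]
opening: 0.0286
```

Run:
```python
from h import *
go(.460,-.05,.076,0)
```

```text
t 10.75 pos [ 0.4573 -0.0474  0.0812] off [2.4 2.7 5.4] yaw -0.0034 spin -0.0034 tilt [ 0.0595  0.0127 -0.9981] f [ 14.3  -4.2 -14.5] op 0.0286 q [ 0.241  0.165 -0.457  0.002 -0.888  1.326]
```

Request:
{"api": "servo_tool", "payload": {"fingers": [30, 45, 56, 56, 56, 56, 56, 56], "offset": [[0, 0, 0], [0, 0, 0], [0, 0, 0], [0, 0, -20], [0, 0, -40], [0, 0, -40], [0, 0, -15], [0, 0, 0]], "spin": [0, 0, 0, 0, 0, 0, 0, 0]}}

```text
time_s: 11.55
position: [0.4471, -0.05, 0.1998]
orientation: [-0.005, 1.0, -0.002, 0.026]
ft_force: [1.5, -0.3, -0.8]
opening: 0.056
```

Run:
```python
from h import *
from cell import robot
w=robot.capture("wrist");C["wrist"]=robot.camera_info("wrist")
a=robot.capture("side")
go(.583,.182,.2,0)
cv2.imwrite("pics/w3.png",np.hstack([cv2.resize(a[200:380,200:420],(400,327)),cv2.copyMakeBorder(cv2.resize(w,(400,300)),0,27,0,0,0)]))
cv2.imwrite("pics/w3f.png",w)
```

```text
t 11.65 pos [ 0.4461 -0.05    0.1974] off [ 135.8 -232.5    6.4] yaw -0.0045 spin -0.0045 tilt [ 0.0481  0.0103 -0.9988] f [ 0.6  0.  -0.3] op 0.0562 q [ 0.241  0.044 -0.27   0.002 -1.208  1.325]
```

View pics/w3.png

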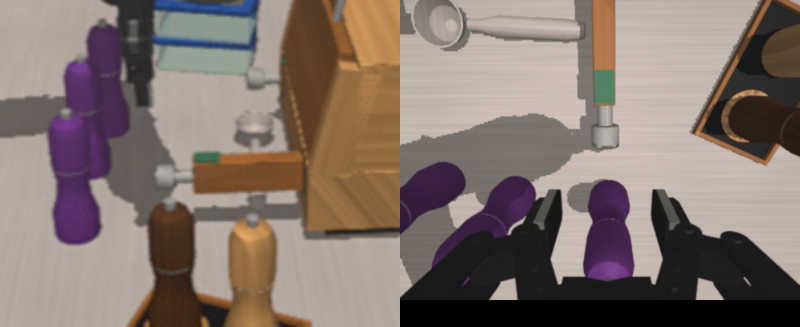

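Run:
```python
from h import *
from cell import robot
C["wrist"]=robot.camera_info("wrist")
print(atz("wrist",(328,219),.075,C),atz("wrist",(328,167),.1,C))
print([atz("top",p,.116) for p in [(187,226),(175,287)]], "bowl rim",atz("top",(172,243),.171))
```

```text
[ 0.46334917 -0.04800688  0.075     ] [ 0.4991     -0.04866298  0.1       ]
[array([0.58015702, 0.29913157, 0.116     ]), array([0.44675964, 0.31850918, 0.116     ])] bowl rim [0.53528043 0.31446685 0.171     ]
```

Request:
{"api": "servo_tool", "payload": {"fingers": [56, 56, 56, 56, 56, 56, 56, 56], "offset": [[12, -22, 0], [22, -38, 0], [23, -40, 0], [23, -40, 0], [23, -40, 0], [15, -25, 0], [6, -12, 0], [0, 0, 0]], "spin": [0, 0, 0, 0, 0, 0, 0, 0]}}

```text
time_s: 12.45
position: [0.5681, 0.1722, 0.1884]
orientation: [-0.001, 1.0, -0.004, 0.012]
ft_force: [0.2, -0.4, 0.5]
opening: 0.0561
```

Run:
```python
from h import *
from cell import robot
w=robot.capture("wrist");C["wrist"]=robot.camera_info("wrist")
go(.580,.182,.077,0)
cv2.imwrite("pics/w4.png",w)
```

```text
t 12.5 pos [0.5676 0.1714 0.1883] off [  9.8 -10.6 111.6] yaw -0.0086 spin -0.0086 tilt [ 2.250e-02  7.000e-04 -9.997e-01] f [-1.3  0.3 -0.5] op 0.0558 q [ 0.564  0.347  0.086  0.012 -1.291  0.995]
```

View pics/w4.png

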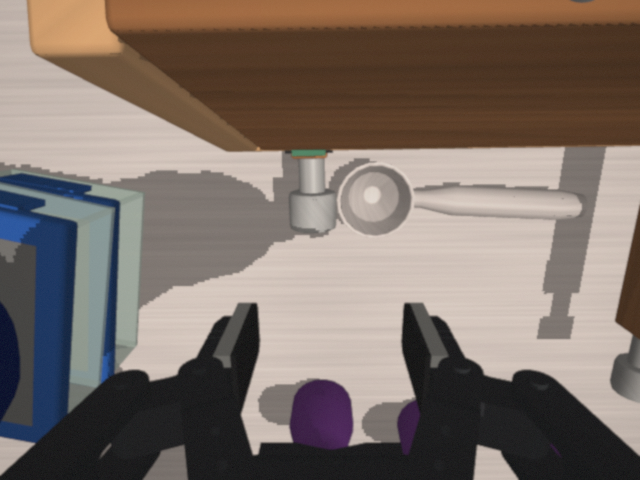

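Run:
```python
from h import *
from cell import robot
C["wrist"]=robot.camera_info("wrist")
print(atz("wrist",(313,213),.075,C))
```

```text
[0.58804229 0.1813282  0.075     ]
```

Request:
{"api": "servo_tool", "payload": {"fingers": [56, 56, 56, 56, 56, 56, 56], "offset": [[5, -6, 10], [4, -4, 28], [0, 0, 30], [0, 0, 22], [0, 0, 12], [0, 0, 6], [0, 0, 0]], "spin": [0, 0, 0, 0, 0, 0, 0]}}

```text
time_s: 13.2
position: [0.5767, 0.1747, 0.0739]
orientation: [-0.0, 1.0, -0.008, 0.01]
ft_force: [0.3, 0.3, -0.1]
opening: 0.0559
```

Run:
```python
from h import *
go(.580,.183,.077,0)
```

```text
t 13.2 pos [0.5767 0.1747 0.0739] off [ 3.3 -8.3 -3.1] yaw -0.0163 spin -0.0163 tilt [ 1.970e-02 -1.000e-04 -9.998e-01] f [ 0.3  0.3 -0.1] op 0.0559 q [ 0.56   0.448 -0.066  0.012 -1.04   0.989]
```

Request:
{"api": "servo_tool", "payload": {"fingers": [56, 56, 40, 26, 24, 24], "offset": [[3, -7, -1], [0, 0, 0], [0, 0, 0], [0, 0, 0], [0, 0, 0], [0, 0, 0]], "spin": [0, 0, 0, 0, 0, 0], "force": 30}}

```text
time_s: 13.8
position: [0.5817, 0.1834, 0.0781]
orientation: [-0.002, 1.0, -0.008, 0.013]
ft_force: [1.1, -0.1, -2.3]
opening: 0.0285
```

Run:
```python
from h import *
go(.580,.183,.077,0)
```

```text
t 13.8 pos [0.5817 0.1834 0.0781] off [-1.7  0.5  1.1] yaw -0.0162 spin -0.0162 tilt [ 0.0253  0.0039 -0.9997] f [ 1.1 -0.1 -2.3] op 0.0285 q [ 0.567  0.454 -0.045  0.012 -1.048  0.981]
```

Request:
{"api": "servo_tool", "payload": {"fingers": [24, 24, 24, 24, 24, 24, 24, 24], "offset": [[-8, 0, 0], [-12, 0, 0], [-14, 0, 0], [-14, 0, 0], [-14, 0, 0], [-12, 0, 0], [-6, 0, 0], [0, 0, 0]], "spin": [0, 0, 0, 0, 0, 0, 0, 0]}}

```text
time_s: 14.6
position: [0.5013, 0.183, 0.0781]
orientation: [-0.002, 1.0, -0.008, 0.018]
ft_force: [0.7, 0.2, -3.3]
opening: 0.0292
```

Request:
{"api": "servo_tool", "payload": {"fingers": [30, 42, 46, 46, 46, 46, 30, 24], "offset": [[0, 0, 0], [0, 0, 0], [0, 0, 0], [7, 0, 0], [7, 0, 0], [0, 0, 0], [0, 0, 0], [0, 0, 0]], "spin": [0, 0, 0, 0, 0, 0, 0, 0]}}

```text
time_s: 15.4
position: [0.5182, 0.1829, 0.0792]
orientation: [-0.002, 1.0, -0.008, 0.018]
ft_force: [-1.2, 1.2, 1.2]
opening: 0.0289
```

Run:
```python
from h import *
from cell import robot
w=robot.capture("wrist")
go(.580,.183,.077,0)
cv2.imwrite("pics/w5.png",w)
```

```text
t 15.45 pos [0.5181 0.1829 0.0792] off [61.7 -1.1  4.5] yaw -0.0159 spin -0.0159 tilt [ 0.0362  0.0032 -0.9993] f [-0.3  0.5  0.7] op 0.0285 q [ 0.637  0.341 -0.224  0.023 -0.974  0.906]
```

View pics/w5.png

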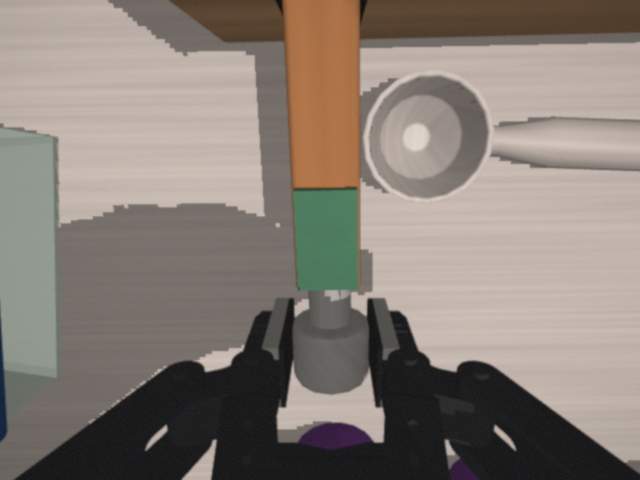

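Request:
{"api": "servo_tool", "payload": {"fingers": [24, 24, 24, 24, 24, 24], "offset": [[-8, 0, 0], [-10, 0, 0], [-10, 0, 0], [-8, 0, 0], [-6, 0, 0], [-5, 0, 0]], "spin": [0, 0, 0, 0, 0, 0]}}

```text
time_s: 16.05
position: [0.4711, 0.1829, 0.0795]
orientation: [-0.002, 1.0, -0.007, 0.023]
ft_force: [29.4, -10.0, -21.7]
opening: 0.0287
```

Run:
```python
from h import *
go(.47,.183,.077,0)
```

```text
t 16.05 pos [0.4711 0.1829 0.0795] off [-1.2 -0.1  2.4] yaw -0.0134 spin -0.0134 tilt [ 0.0457  0.0029 -0.999 ] f [ 29.4 -10.  -21.7] op 0.0287 q [ 0.7    0.259 -0.349  0.034 -0.927  0.837]
```

Request:
{"api": "servo_tool", "payload": {"fingers": [24, 36, 46, 50, 50, 50, 50, 50], "offset": [[1, 0, 0], [0, 0, 0], [0, 0, 0], [0, 0, -15], [0, 0, -40], [0, 0, -45], [0, 0, -45], [0, 0, -25]], "spin": [0, 0, 0, 0, 0, 0, 0, 0]}}

```text
time_s: 16.85
position: [0.4565, 0.1814, 0.247]
orientation: [0.002, 1.0, -0.007, 0.012]
ft_force: [0.1, -0.3, 0.5]
opening: 0.0499
```

Run:
```python
from h import *
from cell import robot
w=robot.capture("wrist");C["wrist"]=robot.camera_info("wrist")
a=robot.capture("side")
go(.60,.07,.32,-np.pi/2)
cv2.imwrite("pics/w6.png",np.hstack([cv2.resize(a[140:340,200:460],(400,308)),cv2.copyMakeBorder(cv2.resize(w,(400,300)),0,8,0,0,0)]))
```

```text
t 16.95 pos [0.4575 0.182  0.2476] off [146.1 109.9 -68.2] yaw -0.0147 spin 1.5561 tilt [ 0.028  -0.0015 -0.9996] f [ 0.3  1.1 -0.2] op 0.0501 q [ 0.712  0.122 -0.06   0.02  -1.369  0.84 ]
```

View pics/w6.png

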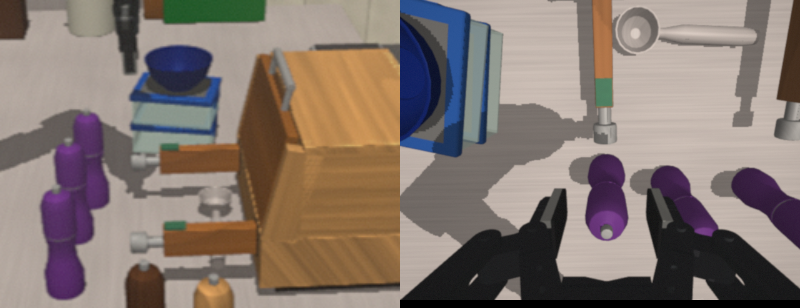

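Run:
```python
from h import *
from cell import robot
C["wrist"]=robot.camera_info("wrist")
print(atz("wrist",(328,211),.075,C),atz("wrist",(328,167),.1,C))
```

```text
[0.46636319 0.18272604 0.075     ] [0.50292948 0.18195972 0.1       ]
```

Request:
{"api": "servo_tool", "payload": {"fingers": [50, 50, 50, 50, 50, 50, 50, 50], "offset": [[0, 0, -14], [0, 0, -16], [0, 0, -16], [0, 0, -16], [0, 0, -16], [0, 0, -16], [0, 0, -14], [0, 0, -8]], "spin": [0.14, 0.14, 0.14, 0.14, 0.14, 0.14, 0.14, 0.14]}}

```text
time_s: 17.75
position: [0.4486, 0.1839, 0.3579]
orientation: [-0.0, 0.832, -0.555, 0.004]
ft_force: [0.1, 0.1, -0.2]
opening: 0.0499
```

Request:
{"api": "servo_tool", "payload": {"fingers": [40, 40, 40, 40, 40, 40, 40], "offset": [[0, 0, 0], [0, 0, 0], [0, 0, 0], [0, 0, 0], [20, 0, 0], [20, 0, 0], [0, 0, 0]], "spin": [0.14, 0.14, 0.1, 0.04, 0, 0, 0]}}

```text
time_s: 18.45
position: [0.4429, 0.146, 0.3504]
orientation: [-0.005, -0.691, 0.722, 0.001]
ft_force: [-0.2, 0.0, -0.3]
opening: 0.0399
```

Run:
```python
from h import *
go(.6735,.067,.281,-np.pi/2)
```

```text
t 18.45 pos [0.4429 0.146  0.3504] off [  68.4 -234.4   67.8] yaw -1.6144 spin -0.0436 tilt [-0.0086 -0.0059 -0.9999] f [-0.2  0.  -0.3] op 0.0399 q [ 6.55e-01  8.50e-02  1.64e-01 -1.00e-03 -1.66e+00 -6.99e-01]
```

Run:
```python
from h import *
from cell import robot
a=robot.capture("top")
cv2.imwrite("pics/t7.png",cv2.resize(a[130:330,200:400],(800,600),interpolation=cv2.INTER_CUBIC))
```

```text
(no output)
```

View pics/t7.png

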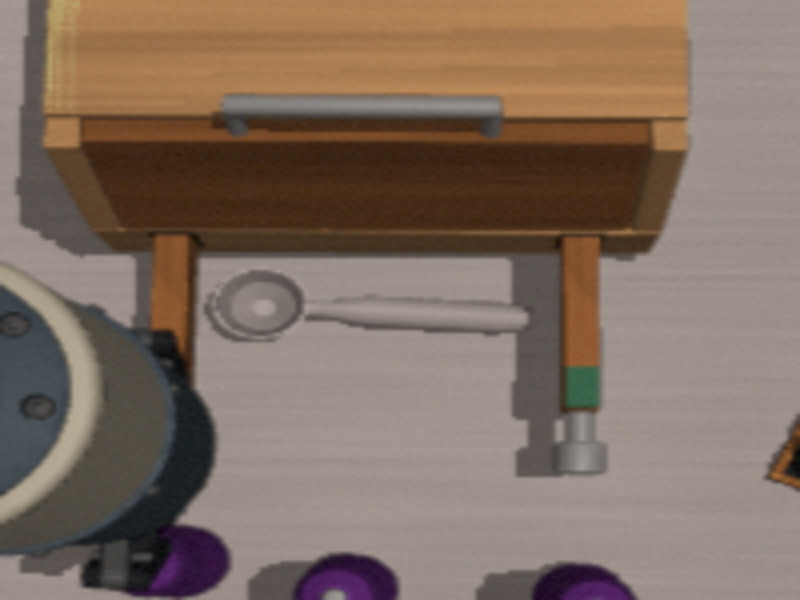

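Request:
{"api": "servo_tool", "payload": {"fingers": [40, 40, 40, 40, 40, 40, 40, 40], "offset": [[12, -20, 0], [14, -36, 0], [14, -40, 0], [14, -40, 0], [8, -38, 0], [4, -25, 0], [0, -12, 0], [0, 0, 0]], "spin": [-0.04, 0, 0, 0, 0, 0, 0, 0]}}

```text
time_s: 19.3
position: [0.6603, 0.0844, 0.3381]
orientation: [0.009, 0.709, -0.705, -0.007]
ft_force: [-1.1, 0.8, -0.4]
opening: 0.04
```

Run:
```python
from h import *
from cell import robot
a=robot.capture("top"); w=robot.capture("wrist")
go(.6735,.067,.281,-np.pi/2)
cv2.imwrite("pics/t8.png",cv2.resize(a[130:330,200:400],(800,600),interpolation=cv2.INTER_CUBIC))
cv2.imwrite("pics/w8.png",w)
```

```text
t 19.4 pos [0.6589 0.0845 0.3394] off [ 17.5 -15.7  58.2] yaw -1.5648 spin 0.006 tilt [-0.0212 -0.0021 -0.9998] f [-0.   0.4 -0.9] op 0.0399 q [ 0.359  0.53   0.759 -0.006 -1.82  -0.354]
```

View pics/t8.png

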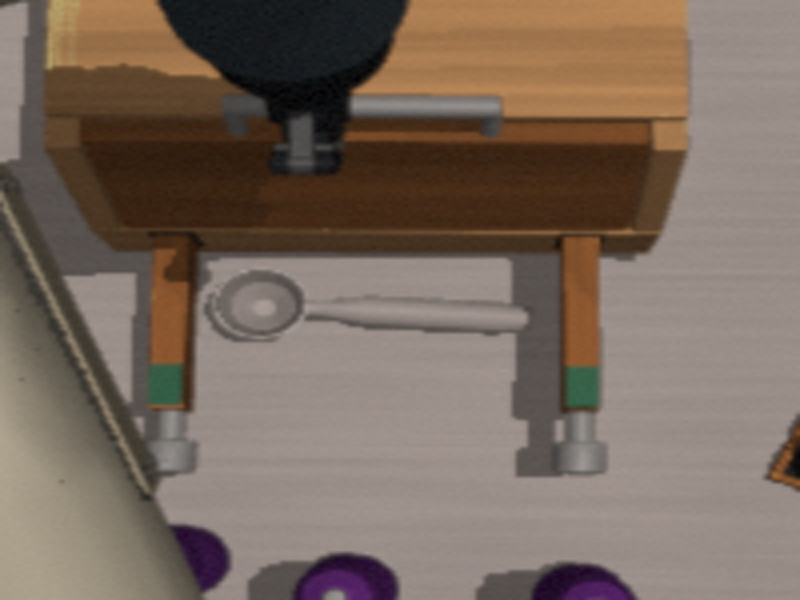

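View pics/w8.png

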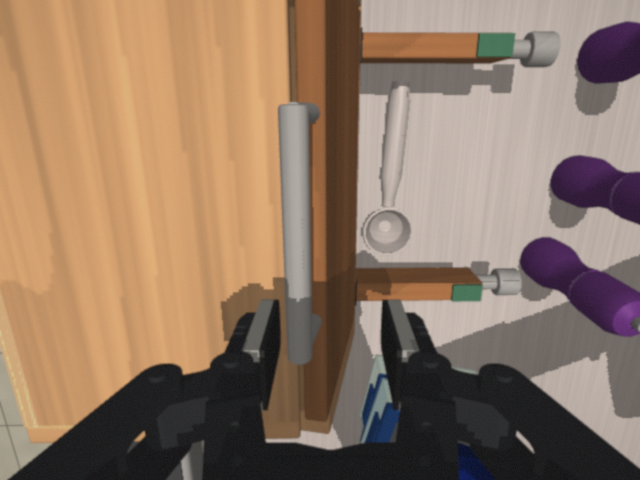

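Request:
{"api": "servo_tool", "payload": {"fingers": [40, 40, 40, 40, 40, 40, 40, 40], "offset": [[10, -9, 0], [6, -6, 0], [0, 0, 12], [0, 0, 18], [0, 0, 12], [0, 0, 6], [0, 0, 2], [0, 0, 0]], "spin": [0, 0, 0, 0, 0, 0, 0, 0]}}

```text
time_s: 20.2
position: [0.6699, 0.0712, 0.2943]
orientation: [0.004, 0.711, -0.703, -0.005]
ft_force: [0.1, 0.1, 0.0]
opening: 0.0402
```

Run:
```python
from h import *
from cell import robot
a=robot.capture("side"); 
go(.6735,.067,.275,-np.pi/2)
cv2.imwrite("pics/s9.png",cv2.resize(a[120:280,300:500],(800,640))[:600])
```

```text
t 20.25 pos [0.6701 0.0712 0.2946] off [ 4.3 -3.6 19.6] yaw -1.5603 spin 0.0105 tilt [-0.0117  0.0014 -0.9999] f [0.5 0.1 0.9] op 0.0402 q [ 0.334  0.527  0.639 -0.005 -1.694 -0.324]
```

View pics/s9.png

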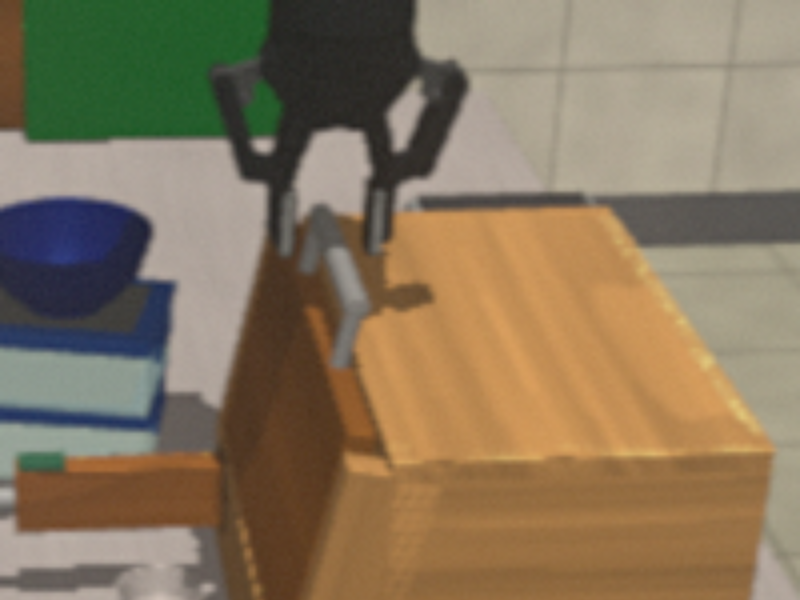

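Request:
{"api": "servo_tool", "payload": {"fingers": [40, 40, 40, 40, 25, 10, 8, 8], "offset": [[3, -3, 6], [0, 0, 9], [0, 0, 5], [0, 0, 2], [0, 0, 0], [0, 0, 0], [0, 0, 0], [0, 0, 0]], "spin": [0, 0, 0, 0, 0, 0, 0, 0], "force": 30}}

```text
time_s: 21.05
position: [0.6738, 0.068, 0.2717]
orientation: [0.003, 0.711, -0.703, -0.004]
ft_force: [1.1, -0.3, -1.3]
opening: 0.013
```

Run:
```python
from h import *
go(.6735,.067,.275,-np.pi/2)
# arc in world: bar rel hinge
for a in np.arange(0,1.80,.06):
    pass
r=184.2;b0=np.arctan2(46,178)
H=(.628,.1)
for a in np.arange(0,1.81,.08): print(round(a,2),np.round([-(r*np.sin(b0-a)) and H[0]*1000+r*np.sin(b0-a),100+r*np.cos(b0-a)],1))
```

```text
t 21.05 pos [0.6738 0.068  0.2717] off [ 1.   0.4 -3.3] yaw -1.5606 spin 0.0102 tilt [-0.0095  0.0018 -1.    ] f [ 1.1 -0.3 -1.3] op 0.013 q [ 0.328  0.528  0.585 -0.005 -1.636 -0.318]
0.0 [674.1 278.3]
0.08 [659.7 281.5]
0.16 [645.1 283.4]
0.24 [630.4 284.2]
0.32 [615.6 283.8]
0.4 [601.  282.2]
0.48 [586.5 279.5]
0.56 [572.3 275.6]
0.64 [558.5 270.6]
0.72 [545.1 264.5]
0.8 [532.2 257.3]
0.88 [519.9 249.2]
0.96 [508.3 240. ]
1.04 [497.5 230. ]
1.12 [487.6 219.2]
1.2 [478.5 207.6]
1.28 [470.4 195.3]
1.36 [463.3 182.4]
1.44 [457.2 169. ]
1.52 [452.2 155.1]
1.6 [448.4 140.9]
1.68 [445.7 126.4]
1.76 [444.2 111.7]
```

Fingers are on the bar. At the level pose the wide knuckles would come near the purple mill at y≈0.08, so I'll regrip the bar nearer its right end (y≈0.03).

Request:
{"api": "servo_tool", "payload": {"fingers": [25, 32, 32, 32, 32, 32], "offset": [[0, 0, 0], [0, 0, 0], [10, 0, -1], [16, 0, 0], [10, 0, 0], [0, 0, 0]], "spin": [0, 0, 0, 0, 0, 0]}}

```text
time_s: 21.65
position: [0.6743, 0.0284, 0.2736]
orientation: [0.002, 0.711, -0.704, -0.003]
ft_force: [0.3, -0.1, -0.3]
opening: 0.0319
```

Run:
```python
from h import *
go(.6738,.030,.273,-np.pi/2)
```

```text
t 21.65 pos [0.6743 0.0284 0.2736] off [-1.6  0.5  0.6] yaw -1.5606 spin 0.0101 tilt [-0.0083  0.0015 -1.    ] f [ 0.3 -0.1 -0.3] op 0.0319 q [ 0.271  0.522  0.579 -0.004 -1.635 -0.261]
```

Request:
{"api": "servo_tool", "payload": {"fingers": [20, 9, 8, 8, 8, 8, 8, 8], "offset": [[0, 0, 0], [0, 0, 0], [0, 0, 0], [0, 5, -1], [0, 8, -1.5], [0, 9, -1.2], [0, 9, -0.6], [0, 9, -0.3]], "spin": [0, 0, 0, 0, 0, 0, 0, 0]}}

```text
time_s: 22.45
position: [0.6348, 0.0272, 0.2806]
orientation: [-0.001, 0.71, -0.704, 0.0]
ft_force: [1.2, -1.8, -2.5]
opening: 0.0129
```

```bash
cat >> h.py <<'E'
def arc(n=8,da=.05,c=(0,-.0066)):
    o=go(.6,.03,.2,-np.pi/2)
    from cell import robot
    p=robot.sense()["position"]; v=np.array([p[0]-.628-c[0],p[2]-c[1]-.1])*1000
    a=.2529-np.arctan2(v[0],v[1]); print("angle",round(a,3),"r",np.round(np.hypot(*v),1),"opening",robot.sense()["opening"])
    f=lambda a:np.array([184.2*np.sin(.2529-a),184.2*np.cos(.2529-a)])
    pr=v
    for k in range(1,n+1):
        q=f(min(a+k*da,1.78)); d=q-pr; pr=q; print([0,round(-d[0],1),round(-d[1],1)],end=" ")
    print()
E
python3 -c "from h import *;arc()"
```

```text
t 22.45 pos [0.6348 0.0272 0.2806] off [-3.1 34.9 80.6] yaw -1.5619 spin 0.0089 tilt [ 1.2e-03  4.0e-04 -1.0e+00] f [ 1.2 -1.8 -2.5] op 0.0129 q [ 0.288  0.426  0.442 -0.    -1.585 -0.279]
angle 0.216 r 187.3 opening 0.012893897645068375
[0, np.float64(9.3), np.float64(3.0)] [0, np.float64(9.2), np.float64(0.4)] [0, np.float64(9.2), np.float64(0.8)] [0, np.float64(9.1), np.float64(1.3)] [0, np.float64(9.0), np.float64(1.7)] [0, np.float64(8.9), np.float64(2.2)] [0, np.float64(8.8), np.float64(2.6)] [0, np.float64(8.7), np.float64(3.1)]
```

Request:
{"api": "servo_tool", "payload": {"fingers": [8, 8, 8, 8, 8, 8, 8, 8], "offset": [[-1, 8, 1.5], [0, 9, 1], [0, 9, 1.2], [0, 9, 1.6], [0, 9, 2], [0, 9, 2.5], [0, 9, 3], [0, 8.7, 3.4]], "spin": [0, 0, 0, 0, 0, 0, 0, 0]}}

```text
time_s: 23.25
position: [0.5582, 0.0268, 0.2685]
orientation: [-0.004, 0.711, -0.703, 0.005]
ft_force: [3.9, -0.7, -4.3]
opening: 0.0127
```

```bash
python3 -c "from h import *;arc()"
```

```text
t 23.25 pos [0.5582 0.0268 0.2685] off [ -2.8 -41.   69. ] yaw -1.5605 spin 0.0103 tilt [ 1.230e-02 -7.000e-04 -9.999e-01] f [ 3.9 -0.7 -4.3] op 0.0127 q [ 0.331  0.259  0.17   0.005 -1.47  -0.321]
angle 0.632 r 188.5 opening 0.012695108713630684
[0, np.float64(6.9), np.float64(7.6)] [0, np.float64(8.3), np.float64(4.0)] [0, np.float64(8.1), np.float64(4.5)] [0, np.float64(7.8), np.float64(4.8)] [0, np.float64(7.6), np.float64(5.2)] [0, np.float64(7.3), np.float64(5.6)] [0, np.float64(7.0), np.float64(6.0)] [0, np.float64(6.7), np.float64(6.3)]
```

Request:
{"api": "servo_tool", "payload": {"fingers": [8, 8, 8, 8, 8, 8, 8, 8], "offset": [[0, 7.5, 5], [0, 8.3, 5], [0, 8, 5], [0, 7.8, 5.3], [0, 7.6, 5.6], [0, 7.3, 6], [0, 7, 6.3], [0, 6.7, 6.6]], "spin": [0, 0, 0, 0, 0, 0, 0, 0]}}

```text
time_s: 24.05
position: [0.4909, 0.0265, 0.2222]
orientation: [-0.007, 0.712, -0.703, 0.006]
ft_force: [8.0, -1.9, -6.9]
opening: 0.0131
```

```bash
python3 -c "from h import *;arc()"
```

```text
t 24.05 pos [0.4909 0.0265 0.2222] off [  -2.1 -108.7   24.2] yaw -1.5581 spin 0.0126 tilt [ 0.0178  0.0012 -0.9998] f [ 8.  -1.9 -6.9] op 0.0131 q [ 0.377  0.136 -0.103  0.006 -1.315 -0.366]
angle 1.069 r 188.1 opening 0.013053683306543676
[0, np.float64(3.3), np.float64(9.6)] [0, np.float64(5.8), np.float64(7.2)] [0, np.float64(5.4), np.float64(7.4)] [0, np.float64(5.0), np.float64(7.7)] [0, np.float64(4.6), np.float64(7.9)] [0, np.float64(4.2), np.float64(8.2)] [0, np.float64(3.8), np.float64(8.4)] [0, np.float64(3.4), np.float64(8.6)]
```

Request:
{"api": "servo_tool", "payload": {"fingers": [8, 8, 8, 8, 8, 8, 8, 8], "offset": [[0, 4, 7.5], [0, 5, 7.5], [0, 5, 7.7], [0, 4.7, 8], [0, 4.4, 8.2], [0, 4, 8.4], [0, 3.6, 8.5], [0, 3.2, 8.6]], "spin": [0, 0, 0, 0, 0, 0, 0, 0]}}

```text
time_s: 24.85
position: [0.4523, 0.0263, 0.1528]
orientation: [-0.007, 0.712, -0.702, 0.005]
ft_force: [1.5, -0.9, -1.3]
opening: 0.0126
```

Run:
```python
from h import *;arc()
from cell import robot
a=robot.capture("side");cv2.imwrite("pics/s10.png",cv2.resize(a[100:350,180:480],(720,600)))
```

```text
t 24.85 pos [0.4523 0.0263 0.1528] off [  -1.8 -148.5  -44.8] yaw -1.5572 spin 0.0136 tilt [ 0.0166  0.0024 -0.9999] f [ 1.5 -0.9 -1.3] op 0.0126 q [ 0.409  0.105 -0.322  0.005 -1.128 -0.398]
angle 1.498 r 185.5 opening 0.012559145822934733
[0, np.float64(1.5), np.float64(9.2)] [0, np.float64(2.3), np.float64(8.9)] [0, np.float64(1.8), np.float64(9.0)] [0, np.float64(1.4), np.float64(9.1)] [0, np.float64(0.9), np.float64(9.2)] [0, np.float64(0.4), np.float64(5.9)] [0, np.float64(-0.0), np.float64(-0.0)] [0, np.float64(-0.0), np.float64(-0.0)]
```

View pics/s10.png

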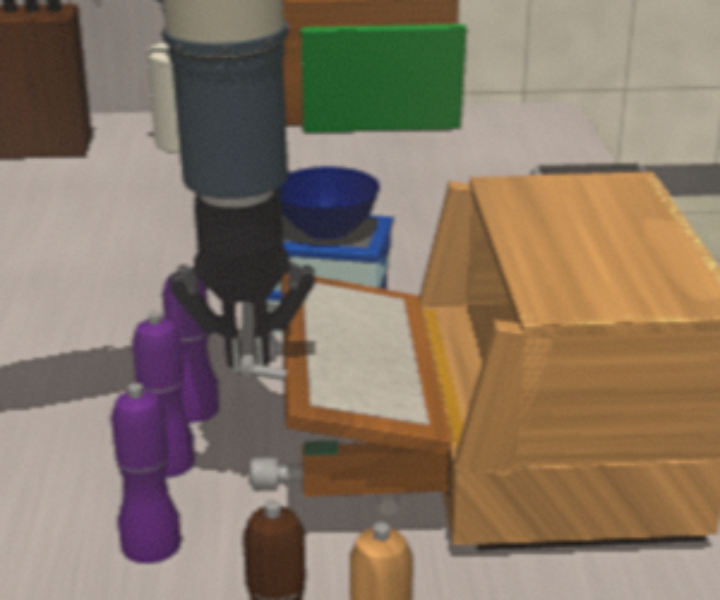

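Request:
{"api": "servo_tool", "payload": {"fingers": [8, 8, 8, 8, 8, 8], "offset": [[0, 1.5, 6], [0, 1.5, 7], [0, 1.2, 7], [0, 1, 7], [0, 0.5, 6], [0, 0.3, 4]], "spin": [0, 0, 0, 0, 0, 0]}}

```text
time_s: 25.5
position: [0.4453, 0.0262, 0.1109]
orientation: [-0.006, 0.712, -0.702, 0.004]
ft_force: [-2.6, 0.0, 12.0]
opening: 0.0125
```

Run:
```python
from h import *;arc()
```

```text
t 25.5 pos [0.4453 0.0262 0.1109] off [  -1.9 -155.9  -86.9] yaw -1.5577 spin 0.0131 tilt [ 0.0138  0.0021 -0.9999] f [-2.6  0.  12. ] op 0.0125 q [ 0.415  0.133 -0.406  0.004 -1.018 -0.404]
angle 1.728 r 183.5 opening 0.01254698293186957
[0, np.float64(1.4), np.float64(9.1)] [0, np.float64(0.0), np.float64(0.4)] [0, np.float64(-0.0), np.float64(-0.0)] [0, np.float64(-0.0), np.float64(-0.0)] [0, np.float64(-0.0), np.float64(-0.0)] [0, np.float64(-0.0), np.float64(-0.0)] [0, np.float64(-0.0), np.float64(-0.0)] [0, np.float64(-0.0), np.float64(-0.0)]
```

Request:
{"api": "servo_tool", "payload": {"fingers": [8, 8], "offset": [[0, 0, 0], [0, 0, 0]], "spin": [0, 0]}}

```text
time_s: 25.7
position: [0.4453, 0.0262, 0.1109]
orientation: [-0.005, 0.712, -0.702, 0.004]
ft_force: [-0.7, -0.5, -0.4]
opening: 0.0125
```

Run:
```python
from h import *;arc()
from cell import robot
a=robot.capture("side");cv2.imwrite("pics/s11.png",cv2.resize(a[200:350,220:440],(800,545),interpolation=cv2.INTER_CUBIC))
```

```text
t 25.7 pos [0.4453 0.0262 0.1109] off [  -1.9 -155.9  -87. ] yaw -1.5574 spin 0.0133 tilt [ 0.0135  0.0018 -0.9999] f [-0.7 -0.5 -0.4] op 0.0125 q [ 0.415  0.133 -0.406  0.004 -1.018 -0.404]
angle 1.728 r 183.5 opening 0.01250370792865577
[0, np.float64(1.3), np.float64(9.1)] [0, np.float64(0.0), np.float64(0.4)] [0, np.float64(-0.0), np.float64(-0.0)] [0, np.float64(-0.0), np.float64(-0.0)] [0, np.float64(-0.0), np.float64(-0.0)] [0, np.float64(-0.0), np.float64(-0.0)] [0, np.float64(-0.0), np.float64(-0.0)] [0, np.float64(-0.0), np.float64(-0.0)]
```

View pics/s11.png

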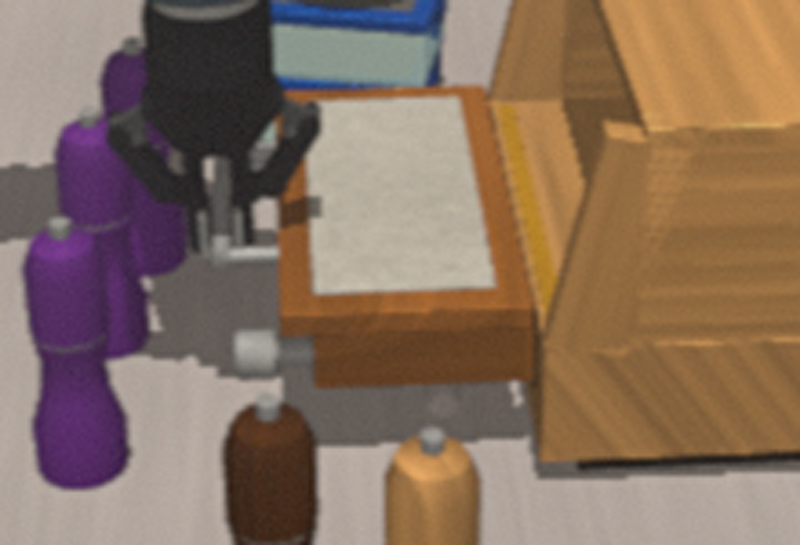

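Request:
{"api": "servo_tool", "payload": {"fingers": [8, 8, 8], "offset": [[0, 0, 2], [0, 0, 2], [0, 0, 1]], "spin": [0, 0, 0]}}

```text
time_s: 26.05
position: [0.4453, 0.0262, 0.1109]
orientation: [-0.006, 0.712, -0.702, 0.005]
ft_force: [-2.6, -0.2, 4.9]
opening: 0.0125
```

Request:
{"api": "servo_tool", "payload": {"fingers": [14, 18, 22, 24, 24, 24, 24, 24], "offset": [[0, 0, 0], [0, 0, 0], [0, 0, 0], [0, 0, 0], [0, 0, -4], [0, 0, -12], [0, 0, -25], [0, 0, -40]], "spin": [0, 0, 0, 0, 0, 0, 0, 0]}}

```text
time_s: 26.85
position: [0.4406, 0.0253, 0.1889]
orientation: [-0.0, 0.712, -0.702, 0.002]
ft_force: [1.7, 0.7, -0.7]
opening: 0.024
```

Request:
{"api": "servo_tool", "payload": {"fingers": [24, 24, 24, 24, 24, 24], "offset": [[0, 0, -45], [0, 0, -45], [0, 0, -35], [0, 0, -20], [0, 0, 0], [0, 0, 0]], "spin": [0, 0, 0, 0, 0, 0]}}

```text
time_s: 27.45
position: [0.4406, 0.025, 0.3465]
orientation: [-0.005, 0.712, -0.702, 0.005]
ft_force: [0.4, 0.1, -1.1]
opening: 0.0239
```

Run:
```python
from h import *;go(.45,.03,.3)
from cell import robot
a=robot.capture("side");cv2.imwrite("pics/s12.png",cv2.resize(a[150:450,200:500],(600,600),interpolation=cv2.INTER_CUBIC))
b=robot.capture("top");cv2.imwrite("pics/t12.png",b)
w=robot.capture("wrist");cv2.imwrite("pics/w12.png",w)
```

```text
t 27.45 pos [0.4406 0.025  0.3465] off [-4.9 -8.8 46.6] yaw -1.5567 spin None tilt [ 1.340e-02  7.000e-04 -9.999e-01] f [ 0.4  0.1 -1.1] op 0.0239 q [ 0.418  0.016  0.079  0.005 -1.621 -0.404]
```

View pics/s12.png

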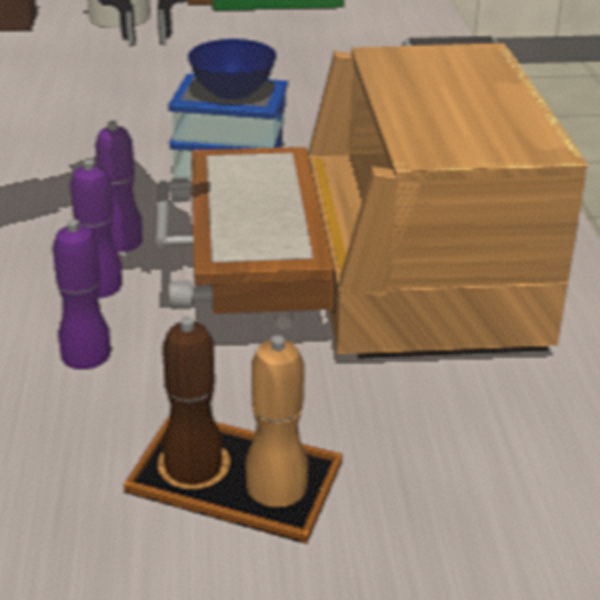

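View pics/t12.png

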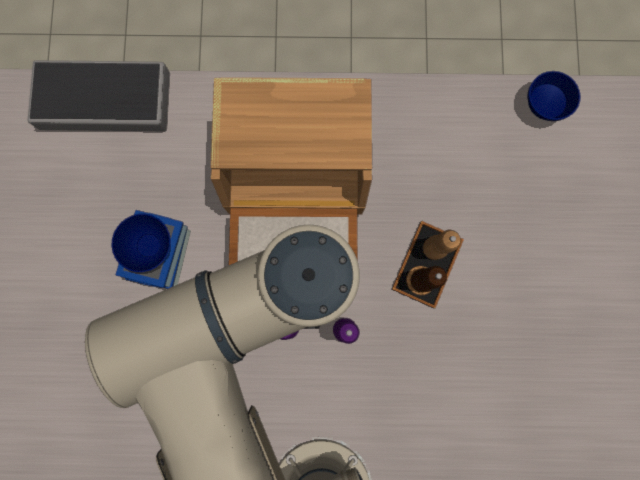

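View pics/w12.png

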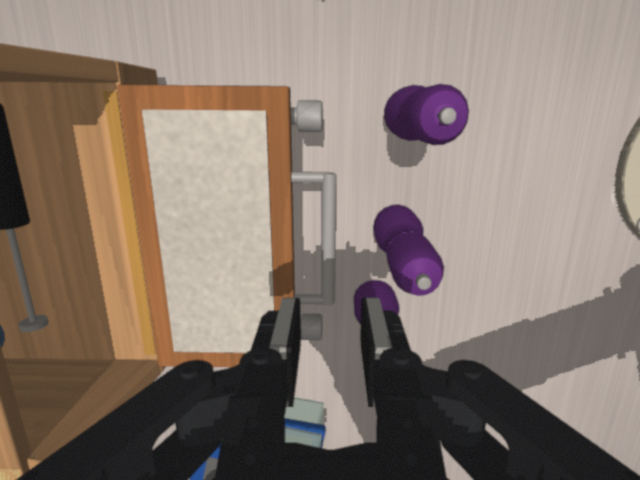

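Run:
```python
from h import *
from cell import robot
for z in (.100,.108,.116): print(z,proj("side",[.444,0.001,z]),"img ~",(200+163/2,150+240/2))
a=cv2.absdiff(cv2.imread("pics/t12.png"),cv2.imread("pics/top0.png"))
print("bowl/boxes diff",a[205:295,105:195].max(), a[205:295,105:195].mean())
print(robot.sense()["time_s"]); robot.sign_off()
```

```text
0.1 [280.31776855 274.7927145 ] img ~ (281.5, 270.0)
0.108 [280.14788788 271.70847688] img ~ (281.5, 270.0)
0.116 [279.97688464 268.60385876] img ~ (281.5, 270.0)
bowl/boxes diff 74 4.040987654320988
27.6
the job is handed in; nothing more can be done
```

The job is done and handed in at 27.6 s, well inside the 72 s limit.

- **Pepper mill:** The dark mill stands upright on the cork pad beside the salt mill, and the side, top and wrist pictures all show it there.
- **Supports:** With the flap still shut, I pulled both until the wrist force jumped at the stop (about 14 N right, 29 N left). The right knob measured about 130 mm out. The left measured about 3 mm short in a wrist picture. A later top picture showed both knobs at the same row, so I took that as fully out.
- **Flap:** I lowered it with the handle held the whole way, over about 3 s. It came to rest on the supports and did not move when I pressed down with about 5 N. I then released it and backed off. The handle in the side picture sits where a level flap should put it, to within a few mm.
- **Other things:**
  - The bowl and glass boxes look unmoved in the top view, by comparing the picture with the first one. That comparison had small differences, which I put down to picture noise and did not chase.
  - The scoop had not moved in the last clear view, after both supports were out. It is now hidden under the flap, so I could not recheck it at the end.
  - The purple mills were not touched.

The gripper stood 24 cm above the ledge, touching nothing, at hand-in.

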